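Zero the burrs of a coffee grinder and lock the setting

ROBOT

A 6-joint arm with a two-finger parallel gripper is mounted at the origin on a cart in front of the work surface, level with it; the furniture and walls round the work are solid. World frame = base frame: x ahead of the robot, y to its left, z up, the work surface at z = 0. Lengths are in m, angles in rad, forces in N, time in s.
With the tool pointing down it reaches from about 0.35 to 0.85 m from the base axis. Payload 8.1 kg.
Tool frame: the origin (TCP) lies between the finger pads; the fingertips stand 11 mm ahead of it and the grasp point (between the pads) lies 8 mm behind it (robot.tips_ahead is the distance from the TCP to the fingertips, in m); z points along the fingers, y is the line along which they close (so a half turn about z gives the same grasp; the last joint's range is limited). The gripper opens to 93 mm and grips with 3 to 60 N. Pads are 15 mm wide; open, the fingers measure 128 mm over their backs; the gripper's body (75 mm by 188 mm) begins 65 mm behind the grasp point.
Start: joints at [1.016, 0.13, 1.488, -0, 1.523, -0.085], TCP at [0.272, 0.535, 0.23] pointing down, gripper open.
Joint ranges: [-2.96, 2.96], [-0.89, 2.26], [0.02, 2.5], [-1.34, 4.48], [0, 2.73], [-2.66, 2.66]. Speed limits (rad/s): [2.39, 2.39, 2.79, 3.14, 3.14, 3.14].

INTERFACE

Orientations are given as a rotation vector (axis times angle).
In Python, from plant import robot gives the robot as it stands. The module is installed in compiled form; this text tells all that it offers.
- The arm moves only by the tool move_arm, never from a script. Its argument "deltas" is one flat list of numbers, 7 for each row, row after row: the shift along the tool's x, y, z in m, then the turn, a rotation vector about the tool's x, y, z in rad, then the opening, from 0 (shut) to 1 (fully open). A call has 1 to 12 rows; each row is the pose to reach, as a shift and turn from the pose commanded when the call began, along the tool's axes at that moment; what a row does not reach only later rows make up. A row lasts 1/8 s, in which the tool goes at most 62.5 mm and 10.7 degrees, less where a joint would pass 70% of its speed; a pose out of reach is approached as far as the arm can. A call with a gripper value outside its range is refused whole. The fingers move at their own pace and stop on an object; "squeeze" is the grip in N (left out, the last holds). Time passes only in rows, so rows that repeat a pose let the fingers close. It gives the time, the measured TCP pose, the force, the opening and the grip force at its end, in the units of the state.
- robot.read_state(): the state, without advancing time (a new reading comes with each control period).
- robot.read_camera(name): name is "scene" or "top"; returns (picture, depth): 400x640x3 uint8, red, green, blue; 400x640 float32, m along the optical axis (not along the pixel's ray), 0 where there is no reading.
- robot.camera_model(name): a dict with "K" (3x3 intrinsics, pixels), "R" (3x3) and "t" (3): a world point X has camera coordinates R X + t. Camera axes: x right, y down, z forward; pixel columns grow to the right and rows downward; lengths in m; the calibration is good to about 2 mm. A picture is of the moment at which its call begins. camera_model takes no time and is no camera call.
- robot.close_job(): hands the job in; it is judged then, once.
Trained networks look in the newest picture that a camera, given by its name, has taken for a name from the list of things; names that differ only in an ending like _2 or _b are one class to them, and where a whole thing is asked for, a point or a joint stands for the part that bears it (a point fixed in the world has none). Each returns a list of dicts, best first, with "confidence" (0 to 1); they miss things now and then, are a little off and sometimes report something else, mostly with a low value. They report only what shows in the picture. A call takes as long as a camera call. They do not tell look-alikes from the thing itself.
- robot.recognise(camera, label): "uv" ([column, row] in pixels, amid what is visible of it).
The state is a dict: "t": time; "q": joint angles; "dq": joint speeds; "joint_torque": joint torques, N m; "tool_pos": TCP position; "orientation": TCP orientation; "force": force on the tool from outside, world axes, zero at the start; "wrist_torque": the same for the moment, N m; "opening": finger opening in m; "gripper_force": force on a finger pad.
Only numpy, scipy, OpenCV 4.12 (cv2) and the standard library are available. Lean on these libraries where they do the work, as an engineer would, in place of code of your own. Each camera call takes 0.05 s, during which the arm holds its last target. There are 200 camera calls.

TASK

Zero the coffee grinder: first loosen the steel lock ring, then turn the black adjuster knob above it clockwise until you feel the burrs just touch, lightly and not forced, and then retighten the lock ring firmly so that the setting is held, without straining its thread. Leave the mug, the jar and the measuring cup that stand round the grinder where they are.

Things in the scene. Friction and masses are not known exactly. Their poses are not given: they have to be found in the camera images.
- ring_grip (a point): Centre of the lock ring, on the grinder's upright axis. The lock ring is the wide steel ring on top of the grinder: 60 mm across, 18 mm high (9 mm above and below this point), round, with a fine ribbed rim and a small index tab on top. Under it is a 42 mm neck; the housing's flat shoulder lies 25 mm below this point, so fingertips may reach 19 mm below it. z axis up.
- lock_ring (a joint): Angle of the lock ring, rad; grows clockwise seen from above, which tightens it. It starts tight at 0.26 to 0.40 and comes loose 0.3 to 0.6 rad anticlockwise of there. Friction 0.15 N m when loose. For each rad that the adjuster goes clockwise, the ring bites 0.44 rad farther clockwise. It stays where it is left and does not drag the adjuster along.
- adjuster_grip (a point): Grip point of the adjuster, on the grinder's axis, 34 mm above ring_grip. The adjuster is the black fluted round knob over the lock ring: 30 mm across, 26 mm high; this point lies 9 mm below its top and 17 mm above its lower edge; the lock ring's top is 25 mm below this point. z axis up.
- adjuster (a joint): Angle of the adjuster knob, rad; grows clockwise seen from above, which lowers the upper burr by 2 mm per rad. Starts within 0.1 of 0. The burrs first touch 0.15 to 1.45 rad clockwise of the start, different every time and not to be seen. Friction 0.08 N m while free; past the touch the torque to turn on grows by about 1.2 N m per rad. It stays where it is left.
- clamp_face: Hidden inside: the clamping face that the lock ring drives onto the keyed washer. The force between the two is the clamp force: 0 when the ring is loose; once the ring bites it grows about 90 N per rad, and the torque to go on tightening is about 0.12 N m plus 0.011 N m for every N of clamp force.
- key_washer: Hidden inside: the keyed washer between the clamping face and the adjuster's flange. Firmly locked is a clamp force of 30 to 90 N between it and the clamping face (ring torque about 0.45 to 1.1 N m, friction included); the thread is strained above 130 N (about 1.6 N m).
- upper_burr: Hidden inside: the upper burr, which the adjuster raises and lowers. This point is not its working face.
- lower_burr: Hidden inside: the lower burr, on stiff springs; this point is not its working face and measured poses are not exact enough to tell touching. The burr force grows about 80 N per rad of the adjuster past first contact; tightening the ring adds 5 to 10 N. At the end a light touch is 3 to 30 N; above 55 N the burrs are forced. Aim for 5 to 20 N (0.1 to 0.35 N m on the knob).
- grinder: The grinder, fixed to the worktop: round metal housing 92 mm across on a black foot 112 mm across, shoulder at 112 mm height; a small black chute points along its -x axis. Origin: centre of the underside. Lock ring centre at 137 mm height, adjuster grip point at 171 mm.
- mug: White and dark banded mug, 88 mm across, 88 mm high, standing left of the grinder; bystander. Origin: centre of the underside.
- bean_jar: Glass jar with a grey lid, 66x72x102 mm, standing behind the grinder; bystander. Origin: centre of the underside.
- scoop: Steel measuring cup with strap handle, 76x156x39 mm, right of the grinder; bystander. Origin: centre of the underside.
Mind the look-alikes: they are no part of the job. Of the things that look like the grinder, the largest one is meant.

How it is judged:
By the outcome, as a careful person would: the job done as asked, in the order asked, and still so for the second after the job is handed in, with the robot touching nothing.
It also fails if it takes over 67 s, if anything falls off the work surface, if the arm or the gripper's body presses on something with over 40 N, if the wrist force passes 120 N, or if a joint passes its speed limit or range.

## Working session

There is one attempt and no reset: what is moved stays moved. The work goes in short steps, Python scripts to look and compute and a tool call to move; the robot and the scene stay as the last step left them, time stands still between calls to the robot, and variables do not carry over. Pictures are saved under pics/ and viewed, at most 10 in all, crops included, and the job is handed in when it is done.

Besides the shell and the picture viewer there is one more tool, called after "Request:" by a JSON object that holds its "fn" and its "kwargs". move_arm: Moves the arm, as the interface text tells. Its arguments: {"type":"object","properties":{"deltas":{"type":"array","items":{"type":"number"}},"squeeze":{"type":"number"}},"required":["deltas"]}

```bash
mkdir -p pics; cat > h.py <<'E'
import numpy as np, cv2
from plant import robot
from scipy.spatial.transform import Rotation as Ro
def cloud(n):
    im,d=robot.read_camera(n); m=robot.camera_model(n)
    v,u=np.mgrid[:400,:640]; K=np.array(m["K"])
    c=np.stack([(u-K[0,2])/K[0,0]*d,(v-K[1,2])/K[1,1]*d,d],-1)
    P=(c-np.array(m["t"]))@np.array(m["R"]); P[d==0]=np.nan
    return im,P
E
python3 - <<'E'
from h import *
out=[]
for n in("scene","top"):
    im,P=cloud(n); out.append(im); np.save(n+".npy",P)
    for l in("grinder","ring_grip","adjuster_grip","mug","bean_jar","scoop"):
        for r in robot.recognise(n,l)[:3]:
            u,v=map(int,r["uv"]); print(n,l,u,v,round(r["confidence"],2),P[v,u].round(3))
for n,i in zip(("s","t"),out): cv2.imwrite(f"pics/{n}1.png",i[...,::-1])
s=robot.read_state(); print({k:np.round(x,3) for k,x in s.items()}, Ro.from_rotvec(s["orientation"]).as_matrix().round(3))
E
```

```text
scene grinder 345 239 0.78 [0.393 0.051 0.059]
scene grinder 361 210 0.63 [ 0.48  -0.089  0.065]
scene ring_grip 342 224 0.69 [0.409 0.048 0.094]
scene ring_grip 358 194 0.49 [ 0.506 -0.101  0.103]
scene adjuster_grip 290 183 0.65 [0.555 0.101 0.172]
scene adjuster_grip 361 192 0.64 [ 0.499 -0.106  0.11 ]
scene adjuster_grip 345 216 0.42 [0.41  0.037 0.112]
scene mug 241 247 0.93 [0.501 0.283 0.072]
scene bean_jar 258 208 0.96 [0.667 0.138 0.069]
scene scoop 318 208 0.69 [ 0.635 -0.056  0.023]
top grinder 326 251 0.9 [0.414 0.034 0.12 ]
top grinder 384 210 0.82 [ 0.502 -0.097  0.095]
top grinder 298 189 0.76 [0.545 0.089 0.145]
top ring_grip 297 182 0.91 [0.552 0.089 0.182]
top ring_grip 321 254 0.75 [0.409 0.045 0.097]
top ring_grip 385 210 0.53 [ 0.501 -0.099  0.1  ]
top adjuster_grip 295 176 0.58 [0.565 0.093 0.181]
top adjuster_grip 387 205 0.52 [ 0.51  -0.101  0.118]
top mug 222 198 0.88 [0.555 0.285 0.013]
top mug 295 186 0.45 [0.549 0.095 0.159]
top bean_jar 283 132 0.84 [0.689 0.125 0.1  ]
top scoop 354 167 0.93 [ 0.627 -0.042 -0.   ]
{'t': np.float64(0.7), 'q': array([ 1.016,  0.13 ,  1.488, -0.   ,  1.523, -0.085]), 'dq': array([-0.   ,  0.   , -0.   ,  0.001,  0.001, -0.001]), 'joint_torque': array([ 1.0000e-03, -5.5959e+01, -4.9194e+01,  7.7000e-02,  2.3000e-02,
        0.0000e+00]), 'tool_pos': array([0.272, 0.535, 0.23 ]), 'orientation': array([0.731, 3.055, 0.   ]), 'force': array([-0.225,  0.26 ,  0.286]), 'wrist_torque': array([-0.01 , -0.045,  0.003]), 'gripper_force': np.float64(0.0), 'opening': np.float64(0.093)} [[-0.892  0.453  0.   ]
 [ 0.453  0.892  0.   ]
 [-0.     0.    -1.   ]]
```

View pics/s1.png

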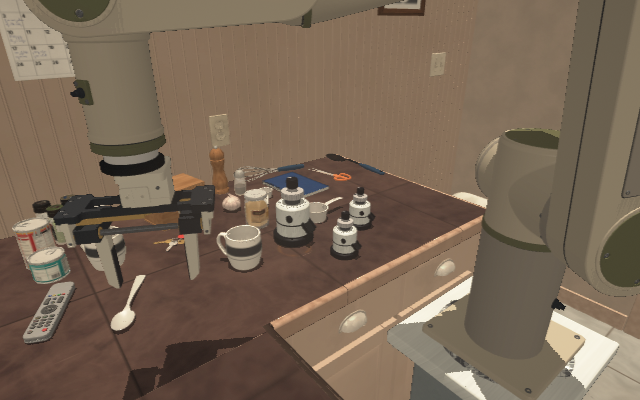

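View pics/t1.png

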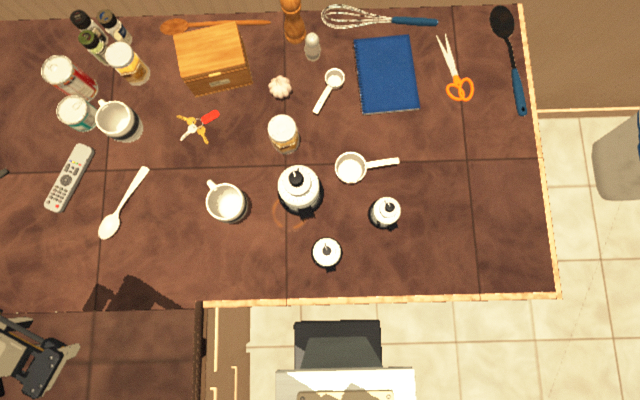

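The target is the large centre grinder, at about (290,210) in the scene view and (299,187) in the top view. The two smaller ones, at scene (345,239) and (361,210), are look-alikes. Next I'll fit its axis.

```bash
python3 - <<'E'
from h import *
from scipy.optimize import least_squares
for n in("scene","top"):
    P=np.load(n+".npy").reshape(-1,3); P=P[(np.hypot(P[:,0]-.56,P[:,1]-.09)<.07)]
    for a,b,r in((.156,.178,.015),(.130,.144,.030),(.04,.105,.046),(.176,.19,None),(.143,.15,None)):
        Q=P[(P[:,2]>a)&(P[:,2]<b)]
        if len(Q)<5: continue
        if r:
            f=least_squares(lambda c:np.hypot(Q[:,0]-c[0],Q[:,1]-c[1])-r,[.56,.09],loss="soft_l1",f_scale=.002)
            print(n,a,b,len(Q),f.x.round(4),np.median(abs(f.fun)).round(4))
        else: print(n,a,b,len(Q),"mean",Q.mean(0).round(4),"range",((Q.max(0)+Q.min(0))/2).round(4))
s=robot.read_state(); R=Ro.from_rotvec(s["orientation"]).as_matrix()
print("delta for .56,.09,.23:",(R.T@(np.array([.56,.09,.23])-s["tool_pos"])).round(4))
E
```

```text
scene 0.156 0.178 91 [0.5634 0.0907] 0.0008
scene 0.13 0.144 106 [0.5635 0.0908] 0.0007
scene 0.04 0.105 798 [0.5626 0.0901] 0.0016
scene 0.176 0.19 54 mean [0.5593 0.094  0.1801] range [0.5628 0.0919 0.1796]
scene 0.143 0.15 146 mean [0.5549 0.097  0.1468] range [0.5612 0.0923 0.1461]
top 0.156 0.178 65 [0.5637 0.0929] 0.0005
top 0.13 0.144 84 [0.5641 0.0936] 0.0013
top 0.04 0.105 339 [0.5601 0.0935] 0.0038
top 0.176 0.19 164 mean [0.5636 0.0927 0.1795] range [0.5641 0.0928 0.1801]
top 0.143 0.15 386 mean [0.5602 0.0916 0.1457] range [0.5636 0.0933 0.1464]
delta for .56,.09,.23: [-4.586e-01 -2.663e-01 -3.000e-04]
```

Request:
{"fn": "move_arm", "kwargs": {"deltas": [-0.04, -0.023, 0, 0, 0, 0, 1, -0.09, -0.051, 0, 0, 0, 0, 1, -0.14, -0.08, 0, 0, 0, 0, 1, -0.19, -0.108, 0, 0, 0, 0, 1, -0.24, -0.137, 0, 0, 0, 0, 1, -0.29, -0.165, 0, 0, 0, 0, 1, -0.34, -0.194, 0, 0, 0, 0, 1, -0.39, -0.222, 0, 0, 0, 0, 1, -0.43, -0.245, 0, 0, 0, 0, 1, -0.461, -0.263, 0, 0, 0, 0, 1, -0.461, -0.263, 0, 0, 0, 0, 1, -0.461, -0.263, 0, 0, 0, 0, 1], "squeeze": 60}}

```text
t: 2.2
tool_pos: [0.5633, 0.0922, 0.2295]
orientation: [-0.732, -3.055, -0.0]
force: [-0.2, 0.0, 0.0]
opening: 0.0929
gripper_force: 0.0
```

```bash
cat > st.py <<'E'
from h import *
s=robot.read_state(); R=Ro.from_rotvec(s["orientation"]).as_matrix()
print("t",s["t"],"q",np.round(s["q"],3),"pos",np.round(s["tool_pos"],4),"F",np.round(s["force"],1),"M",np.round(s["wrist_torque"],3),"tau6",np.round(s["joint_torque"][5],3),"open",round(float(s["opening"]),4),"g",round(float(s["gripper_force"]),1))
print("y-angle",np.arctan2(R[1,1],R[0,1]).round(4),"z",R[:,2].round(3),"delta to axis",(R.T@(np.array([.5637,.092,s["tool_pos"][2]])-s["tool_pos"])).round(4))
E
python3 st.py
```

```text
t 2.2 q [ 0.072  0.052  1.571  0.     1.518 -1.029] pos [0.5633 0.0922 0.2295] F [-0.2  0.   0. ] M [-0.026 -0.006 -0.015] tau6 -0.036 open 0.0929 g 0.0
y-angle 1.1007 z [-0.  0. -1.] delta to axis [-0.0004  0.     -0.    ]
```

Request:
{"fn": "move_arm", "kwargs": {"deltas": [0, 0, 0.025, 0, 0, 0, 1, 0, 0, 0.05, 0, 0, 0, 1, 0, 0, 0.075, 0, 0, 0, 1, 0, 0, 0.09, 0, 0, 0, 1, 0, 0, 0.097, 0, 0, 0, 1, 0, 0, 0.097, 0, 0, 0, 1, 0, 0, 0.097, 0, 0, 0, 0.6, 0, 0, 0.097, 0, 0, 0, 0.6, 0, 0, 0.097, 0, 0, 0, 0.6, 0, 0, 0.097, 0, 0, 0, 0.6, 0, 0, 0.097, 0, 0, 0, 0.6, 0, 0, 0.097, 0, 0, 0, 0.6], "squeeze": 60}}

```text
t: 3.7
tool_pos: [0.5638, 0.0919, 0.1329]
orientation: [0.731, 3.055, 0.0]
force: [0.7, 0.7, 2.2]
opening: 0.059
gripper_force: 60.0
```

```bash
python3 st.py
```

```text
t 3.7 q [ 0.072  0.119  1.681  0.     1.342 -1.029] pos [0.5638 0.0919 0.1329] F [0.7 0.7 2.2] M [ 0.098 -0.033 -0.015] tau6 -0.016 open 0.059 g 60.0
y-angle 1.101 z [ 0.  0. -1.] delta to axis [ 0.0002  0.0001 -0.    ]
```

Request:
{"fn": "move_arm", "kwargs": {"deltas": [0, 0, 0, 0, 0, -0.05, 0.5, 0, 0, 0, 0, 0, -0.1, 0.5, 0, 0, 0, 0, 0, -0.15, 0.5, 0, 0, 0, 0, 0, -0.2, 0.5], "squeeze": 60}}

```text
t: 4.2
tool_pos: [0.5638, 0.0919, 0.1328]
orientation: [0.421, 3.113, 0.001]
force: [0.7, 1.0, 1.6]
opening: 0.0592
gripper_force: 60.0
```

```bash
python3 st.py
```

```text
t 4.2 q [ 0.072  0.119  1.681  0.     1.342 -1.23 ] pos [0.5638 0.0919 0.1328] F [0.7 1.  1.6] M [ 0.11  -0.088 -0.581] tau6 0.248 open 0.0592 g 60.0
y-angle 1.3018 z [ 0.  0. -1.] delta to axis [ 0.0001  0.0001 -0.    ]
```

Request:
{"fn": "move_arm", "kwargs": {"deltas": [0, 0, 0, 0, 0, -0.1, 0.5, 0, 0, 0, 0, 0, -0.2, 0.5, 0, 0, 0, 0, 0, -0.3, 0.5, 0, 0, 0, 0, 0, -0.4, 0.5], "squeeze": 60}}

```text
t: 4.7
tool_pos: [0.5638, 0.0919, 0.1327]
orientation: [-0.209, 3.134, 0.0]
force: [0.3, -0.1, 0.4]
opening: 0.0592
gripper_force: 60.0
```

```bash
python3 st.py
```

```text
t 4.7 q [ 0.072  0.119  1.681  0.     1.342 -1.632] pos [0.5638 0.0919 0.1327] F [ 0.3 -0.1  0.4] M [ 0.212 -0.163 -0.113] tau6 1.511 open 0.0592 g 60.0
y-angle 1.7041 z [ 0.  0. -1.] delta to axis [ 0.0001  0.0001 -0.    ]
```

Request:
{"fn": "move_arm", "kwargs": {"deltas": [0, 0, 0, 0, 0, -0.1, 0.5, 0, 0, 0, 0, 0, -0.2, 0.5, 0, 0, 0, 0, 0, -0.2, 0.5], "squeeze": 60}}

```text
t: 5.08
tool_pos: [0.5638, 0.0919, 0.1327]
orientation: [-0.516, 3.099, 0.0]
force: [1.6, 1.6, 0.3]
opening: 0.0594
gripper_force: 60.0
```

```bash
python3 st.py
```

```text
t 5.075 q [ 0.072  0.119  1.681  0.     1.342 -1.829] pos [0.5638 0.0919 0.1327] F [1.6 1.6 0.3] M [ 0.288 -0.198  0.136] tau6 -0.976 open 0.0594 g 60.0
y-angle 1.9007 z [ 0.  0. -1.] delta to axis [ 0.      0.0001 -0.    ]
```

Request:
{"fn": "move_arm", "kwargs": {"deltas": [0, 0, 0, 0, 0, 0, 0.9, 0, 0, 0, 0, 0, 0, 0.9, 0, 0, 0, 0, 0, 0, 0.9, 0, 0, 0, 0, 0, 0, 0.9, 0, 0, -0.017, 0, 0, 0, 0.9, 0, 0, -0.034, 0, 0, 0, 0.9, 0, 0, -0.034, 0, 0, 0, 0.9]}}

```text
t: 5.95
tool_pos: [0.5654, 0.0919, 0.1699]
orientation: [-0.515, 3.094, -0.001]
force: [-0.9, 0.4, -0.3]
opening: 0.084
gripper_force: 0.0
```

```bash
python3 st.py
```

```text
t 5.95 q [ 0.072  0.088  1.644 -0.     1.405 -1.829] pos [0.5654 0.0919 0.1699] F [-0.9  0.4 -0.3] M [0.037 0.016 0.011] tau6 0.002 open 0.084 g 0.0
y-angle 1.901 z [ 0.005  0.    -1.   ] delta to axis [ 0.0016  0.0006 -0.    ]
```

Request:
{"fn": "move_arm", "kwargs": {"deltas": [0, 0, 0, 0, 0, 0, 0.9, 0, 0, 0, 0, 0, 0, 0.9, 0, 0, 0, 0, 0, 0, 0.2, 0, 0, 0, 0, 0, 0, 0.2, 0, 0, 0, 0, 0, 0, 0.2, 0, 0, 0, 0, 0, 0, 0.2, 0, 0, 0, 0, 0, 0, 0.2, 0, 0, 0, 0, 0, 0, 0.2, 0, 0, 0, 0, 0, 0, 0.2, 0, 0, 0, 0, 0, 0, 0.2, 0, 0, 0, 0, 0, 0, 0.2, 0, 0, 0, 0, 0, 0, 0.2], "squeeze": 40}}

```text
t: 7.45
tool_pos: [0.5636, 0.0919, 0.1667]
orientation: [-0.516, 3.099, 0.0]
force: [-0.8, 1.2, 0.6]
opening: 0.0291
gripper_force: 40.0
```

```bash
python3 st.py
```

```text
t 7.45 q [ 0.072  0.09   1.647  0.     1.404 -1.829] pos [0.5636 0.0919 0.1667] F [-0.8  1.2  0.6] M [0.171 0.016 0.05 ] tau6 -0.013 open 0.0291 g 40.0
y-angle 1.9011 z [-0.  0. -1.] delta to axis [-0.0002  0.0001  0.    ]
```

Request:
{"fn": "move_arm", "kwargs": {"deltas": [0, 0, 0, 0, 0, 0.03, 0.2, 0, 0, 0, 0, 0, 0.06, 0.2, 0, 0, 0, 0, 0, 0.06, 0.2, 0, 0, 0, 0, 0, 0.06, 0.2]}}

```text
t: 7.95
tool_pos: [0.5636, 0.0919, 0.1667]
orientation: [-0.423, 3.113, 0.0]
force: [-0.2, 0.5, -0.6]
opening: 0.0292
gripper_force: 40.0
```

```bash
python3 st.py
```

```text
t 7.95 q [ 0.072  0.09   1.647  0.     1.404 -1.769] pos [0.5636 0.0919 0.1667] F [-0.2  0.5 -0.6] M [ 0.321  0.122 -0.113] tau6 -0.077 open 0.0292 g 40.0
y-angle 1.8411 z [ 0.  0. -1.] delta to axis [-0.0001  0.0001  0.    ]
```

Request:
{"fn": "move_arm", "kwargs": {"deltas": [0, 0, 0, 0, 0, 0.03, 0.2, 0, 0, 0, 0, 0, 0.06, 0.2, 0, 0, 0, 0, 0, 0.06, 0.2, 0, 0, 0, 0, 0, 0.06, 0.2]}}

```text
t: 8.45
tool_pos: [0.5636, 0.0918, 0.1667]
orientation: [0.33, -3.124, -0.0]
force: [-1.3, 2.2, 1.1]
opening: 0.0293
gripper_force: 40.0
```

```bash
python3 st.py
```

```text
t 8.45 q [ 0.072  0.09   1.647  0.     1.404 -1.709] pos [0.5636 0.0918 0.1667] F [-1.3  2.2  1.1] M [ 0.391  0.071 -0.08 ] tau6 -0.078 open 0.0293 g 40.0
y-angle 1.781 z [-0.  0. -1.] delta to axis [-0.0001  0.0001  0.    ]
```

Request:
{"fn": "move_arm", "kwargs": {"deltas": [0, 0, 0, 0, 0, 0.03, 0.2, 0, 0, 0, 0, 0, 0.06, 0.2]}}

```text
t: 8.7
tool_pos: [0.5636, 0.0919, 0.1667]
orientation: [-0.233, 3.133, 0.0]
force: [-0.5, 2.3, 1.3]
opening: 0.0291
gripper_force: 40.0
```

```bash
python3 st.py
```

```text
t 8.7 q [ 0.072  0.09   1.647  0.     1.404 -1.647] pos [0.5636 0.0919 0.1667] F [-0.5  2.3  1.3] M [0.378 0.121 0.08 ] tau6 -0.417 open 0.0291 g 40.0
y-angle 1.719 z [ 0.  0. -1.] delta to axis [-0.0001  0.0001  0.    ]
```

Request:
{"fn": "move_arm", "kwargs": {"deltas": [0, 0, 0, 0, 0, 0.03, 0.2, 0, 0, 0, 0, 0, 0.06, 0.2, 0, 0, 0, 0, 0, 0.06, 0.2, 0, 0, 0, 0, 0, 0.06, 0.2]}}

```text
t: 9.2
tool_pos: [0.5636, 0.0919, 0.1667]
orientation: [-0.142, 3.138, 0.0]
force: [-0.5, 2.3, 1.3]
opening: 0.0291
gripper_force: 40.0
```

```bash
python3 st.py
```

```text
t 9.2 q [ 0.072  0.09   1.647  0.     1.404 -1.589] pos [0.5636 0.0919 0.1667] F [-0.5  2.3  1.3] M [ 0.503  0.1   -0.132] tau6 -0.078 open 0.0291 g 40.0
y-angle 1.6611 z [ 0.  0. -1.] delta to axis [-0.0001  0.0001  0.    ]
```

Request:
{"fn": "move_arm", "kwargs": {"deltas": [0, 0, 0, 0, 0, 0.03, 0.2, 0, 0, 0, 0, 0, 0.06, 0.2, 0, 0, 0, 0, 0, 0.06, 0.2, 0, 0, 0, 0, 0, 0.06, 0.2]}}

```text
t: 9.7
tool_pos: [0.5636, 0.0919, 0.1666]
orientation: [-0.048, 3.141, 0.0]
force: [-0.9, 4.0, 2.1]
opening: 0.0291
gripper_force: 40.0
```

```bash
python3 st.py
```

```text
t 9.7 q [ 0.072  0.09   1.647  0.     1.404 -1.529] pos [0.5636 0.0919 0.1666] F [-0.9  4.   2.1] M [ 0.581  0.104 -0.124] tau6 -0.077 open 0.0291 g 40.0
y-angle 1.6011 z [ 0.  0. -1.] delta to axis [-0.0001  0.0001  0.    ]
```

Request:
{"fn": "move_arm", "kwargs": {"deltas": [0, 0, 0, 0, 0, 0.03, 0.2, 0, 0, 0, 0, 0, 0.06, 0.2, 0, 0, 0, 0, 0, 0.06, 0.2, 0, 0, 0, 0, 0, 0.06, 0.2]}}

```text
t: 10.2
tool_pos: [0.5636, 0.0919, 0.1667]
orientation: [0.047, 3.141, 0.0]
force: [-0.3, 4.0, 2.0]
opening: 0.0294
gripper_force: 40.0
```

```bash
python3 st.py
```

```text
t 10.2 q [ 0.072  0.09   1.647  0.     1.404 -1.469] pos [0.5636 0.0919 0.1667] F [-0.3  4.   2. ] M [ 0.609  0.115 -0.061] tau6 -0.077 open 0.0294 g 40.0
y-angle 1.5411 z [ 0.  0. -1.] delta to axis [-0.0001  0.0001  0.    ]
```

Request:
{"fn": "move_arm", "kwargs": {"deltas": [0, 0, 0, 0, 0, 0.015, 0.2, 0, 0, 0, 0, 0, 0.03, 0.2, 0, 0, 0, 0, 0, 0.045, 0.2]}}

```text
t: 10.58
tool_pos: [0.5636, 0.0919, 0.1667]
orientation: [0.119, 3.139, 0.0]
force: [-1.2, 3.3, 1.4]
opening: 0.0294
gripper_force: 40.0
```

```bash
python3 st.py
```

```text
t 10.575 q [ 0.072  0.09   1.647  0.     1.404 -1.423] pos [0.5636 0.0919 0.1667] F [-1.2  3.3  1.4] M [0.703 0.1   0.145] tau6 -0.136 open 0.0294 g 40.0
y-angle 1.495 z [ 0.  0. -1.] delta to axis [-0.0001  0.0001  0.    ]
```

Request:
{"fn": "move_arm", "kwargs": {"deltas": [0, 0, 0, 0, 0, 0.015, 0.2, 0, 0, 0, 0, 0, 0.03, 0.2, 0, 0, 0, 0, 0, 0.045, 0.2]}}

```text
t: 10.95
tool_pos: [0.5636, 0.0918, 0.1666]
orientation: [0.19, 3.136, 0.0]
force: [-1.3, 5.0, 1.8]
opening: 0.0293
gripper_force: 40.0
```

```bash
python3 - <<'E'
from h import *
for i in range(5):
    robot.read_camera("top"); s=robot.read_state(); print(s["t"],s["wrist_torque"][2].round(3),s["joint_torque"][5].round(3),s["dq"][5].round(4),s["q"][5].round(4))
E
```

```text
11.0 0.051 -0.176 -0.0246 -1.3776
11.05 0.038 0.22 -0.0137 -1.3786
11.1 0.014 0.094 -0.0045 -1.3791
11.15 -0.006 0.02 -0.0017 -1.3793
11.2 -0.05 -0.007 -0.0014 -1.3793
```

Request:
{"fn": "move_arm", "kwargs": {"deltas": [0, 0, 0, 0, 0, 0.02, 0.2, 0, 0, 0, 0, 0, 0.04, 0.2, 0, 0, 0, 0, 0, 0.045, 0.2, 0, 0, 0, 0, 0, 0.05, 0.2, 0, 0, 0, 0, 0, 0.055, 0.2]}}

```text
t: 11.82
tool_pos: [0.5636, 0.0918, 0.1667]
orientation: [0.275, 3.129, 0.0]
force: [-1.5, 3.8, 1.1]
opening: 0.0293
gripper_force: 40.0
```

```bash
python3 st.py|head -1
```

```text
t 11.825 q [ 0.072  0.09   1.647  0.     1.404 -1.324] pos [0.5636 0.0918 0.1667] F [-1.5  3.8  1.1] M [0.877 0.178 0.127] tau6 0.037 open 0.0293 g 40.0
```

Request:
{"fn": "move_arm", "kwargs": {"deltas": [0, 0, 0, 0, 0, 0.02, 0.2, 0, 0, 0, 0, 0, 0.04, 0.2, 0, 0, 0, 0, 0, 0.045, 0.2, 0, 0, 0, 0, 0, 0.05, 0.2, 0, 0, 0, 0, 0, 0.055, 0.2]}}

```text
t: 12.45
tool_pos: [0.5636, 0.0919, 0.1666]
orientation: [-0.361, -3.121, -0.0]
force: [-1.1, 5.1, 1.8]
opening: 0.0291
gripper_force: 40.0
```

```bash
python3 st.py|head -1
```

```text
t 12.45 q [ 0.072  0.09   1.647  0.     1.404 -1.269] pos [0.5636 0.0919 0.1666] F [-1.1  5.1  1.8] M [0.935 0.108 0.104] tau6 0.064 open 0.0291 g 40.0
```

Request:
{"fn": "move_arm", "kwargs": {"deltas": [0, 0, 0, 0, 0, 0.02, 0.2, 0, 0, 0, 0, 0, 0.04, 0.2, 0, 0, 0, 0, 0, 0.05, 0.2, 0, 0, 0, 0, 0, 0.055, 0.2, 0, 0, 0, 0, 0, 0.06, 0.2]}}

```text
t: 13.08
tool_pos: [0.5636, 0.0918, 0.1667]
orientation: [0.454, 3.108, 0.0]
force: [-0.6, 5.1, 1.1]
opening: 0.0297
gripper_force: 40.0
```

```bash
python3 st.py|head -1
```

```text
t 13.075 q [ 0.072  0.09   1.647  0.     1.404 -1.209] pos [0.5636 0.0918 0.1667] F [-0.6  5.1  1.1] M [0.883 0.125 0.237] tau6 0.103 open 0.0297 g 40.0
```

Request:
{"fn": "move_arm", "kwargs": {"deltas": [0, 0, 0, 0, 0, 0.02, 0.2, 0, 0, 0, 0, 0, 0.04, 0.2, 0, 0, 0, 0, 0, 0.05, 0.2, 0, 0, 0, 0, 0, 0.055, 0.2, 0, 0, 0, 0, 0, 0.06, 0.2]}}

```text
t: 13.7
tool_pos: [0.5636, 0.0919, 0.1667]
orientation: [0.547, 3.093, 0.0]
force: [0.1, 5.4, 0.8]
opening: 0.029
gripper_force: 40.0
```

```bash
python3 st.py|head -1
```

```text
t 13.7 q [ 0.072  0.09   1.647  0.     1.404 -1.149] pos [0.5636 0.0919 0.1667] F [0.1 5.4 0.8] M [0.896 0.136 0.216] tau6 0.146 open 0.029 g 40.0
```

Request:
{"fn": "move_arm", "kwargs": {"deltas": [0, 0, 0, 0, 0, 0.02, 0.2, 0, 0, 0, 0, 0, 0.04, 0.2, 0, 0, 0, 0, 0, 0.05, 0.2, 0, 0, 0, 0, 0, 0.055, 0.2, 0, 0, 0, 0, 0, 0.06, 0.2]}}

```text
t: 14.32
tool_pos: [0.5636, 0.0919, 0.1667]
orientation: [0.64, 3.076, 0.0]
force: [-0.9, 5.5, 1.4]
opening: 0.0295
gripper_force: 40.0
```

```bash
python3 st.py|head -1
```

```text
t 14.325 q [ 0.072  0.09   1.647  0.     1.404 -1.089] pos [0.5636 0.0919 0.1667] F [-0.9  5.5  1.4] M [0.793 0.101 0.322] tau6 0.194 open 0.0295 g 40.0
```

Request:
{"fn": "move_arm", "kwargs": {"deltas": [0, 0, 0, 0, 0, 0.003, 0.2, 0, 0, 0, 0, 0, 0.003, 0.2, 0, 0, 0, 0, 0, 0.003, 0.2]}}

```text
t: 14.7
tool_pos: [0.5636, 0.0919, 0.1667]
orientation: [-0.644, -3.075, -0.0]
force: [-0.6, 5.1, 2.4]
opening: 0.0292
gripper_force: 40.0
```

```bash
python3 st.py|head -1
```

```text
t 14.7 q [ 0.072  0.09   1.647  0.     1.404 -1.086] pos [0.5636 0.0919 0.1667] F [-0.6  5.1  2.4] M [0.888 0.098 0.18 ] tau6 0.223 open 0.0292 g 40.0
```

Request:
{"fn": "move_arm", "kwargs": {"deltas": [0, 0, 0, 0, 0, -0.02, 0.2, 0, 0, 0, 0, 0, -0.04, 0.2, 0, 0, 0, 0, 0, -0.055, 0.2, 0, 0, 0, 0, 0, -0.07, 0.2, 0, 0, 0, 0, 0, -0.075, 0.2, 0, 0, 0, 0, 0, -0.08, 0.2, 0, 0, 0, 0, 0, -0.085, 0.2]}}

```text
t: 15.58
tool_pos: [0.5636, 0.0919, 0.1667]
orientation: [0.514, 3.099, 0.0]
force: [-0.4, 4.6, 1.4]
opening: 0.0296
gripper_force: 40.0
```

```bash
python3 st.py|head -1
```

```text
t 15.575 q [ 0.072  0.09   1.647  0.     1.404 -1.171] pos [0.5636 0.0919 0.1667] F [-0.4  4.6  1.4] M [ 0.903  0.112 -0.175] tau6 -0.126 open 0.0296 g 40.0
```

Request:
{"fn": "move_arm", "kwargs": {"deltas": [0, 0, 0, 0, 0, 0.005, 0.2, 0, 0, 0, 0, 0, 0.01, 0.2, 0, 0, 0, 0, 0, 0.015, 0.2]}}

```text
t: 15.95
tool_pos: [0.5636, 0.0919, 0.1667]
orientation: [0.537, 3.095, 0.0]
force: [-0.8, 5.2, 1.2]
opening: 0.0293
gripper_force: 40.0
```

```bash
python3 st.py|head -1
```

```text
t 15.95 q [ 0.072  0.09   1.647  0.     1.404 -1.156] pos [0.5636 0.0919 0.1667] F [-0.8  5.2  1.2] M [0.876 0.135 0.177] tau6 0.1 open 0.0293 g 40.0
```

Request:
{"fn": "move_arm", "kwargs": {"deltas": [0, 0, 0, 0, 0, 0.01, 0.2, 0, 0, 0, 0, 0, 0.02, 0.2, 0, 0, 0, 0, 0, 0.02, 0.2, 0, 0, 0, 0, 0, 0.02, 0.2]}}

```text
t: 16.45
tool_pos: [0.5636, 0.0919, 0.1667]
orientation: [0.567, 3.09, 0.0]
force: [-0.7, 5.1, 1.9]
opening: 0.0294
gripper_force: 40.0
```

```bash
python3 st.py|head -1
```

```text
t 16.45 q [ 0.072  0.09   1.647  0.     1.404 -1.136] pos [0.5636 0.0919 0.1667] F [-0.7  5.1  1.9] M [0.856 0.099 0.168] tau6 0.158 open 0.0294 g 40.0
```

Request:
{"fn": "move_arm", "kwargs": {"deltas": [0, 0, 0, 0, 0, 0, 0.95, 0, 0, 0, 0, 0, 0, 0.95, 0, 0, 0, 0, 0, 0, 0.95, 0, 0, 0, 0, 0, 0, 0.95, 0, 0, 0, 0, 0, 0, 0.95, 0, 0, 0, 0, 0, 0, 0.95, 0, 0, 0, 0, 0, 0, 0.95, 0, 0, 0, 0, 0, 0, 0.95, 0, 0, 0, 0, 0, 0, 0.95, 0, 0, 0, 0, 0, 0, 0.95]}}

```text
t: 17.7
tool_pos: [0.5636, 0.0918, 0.1666]
orientation: [0.567, 3.09, -0.0]
force: [0.1, -0.4, -1.0]
opening: 0.0885
gripper_force: 0.0
```

```bash
python3 st.py
```

```text
t 17.7 q [ 0.072  0.09   1.647 -0.     1.404 -1.136] pos [0.5636 0.0918 0.1666] F [ 0.1 -0.4 -1. ] M [-0.013 -0.007 -0.007] tau6 0.0 open 0.0885 g 0.0
y-angle 1.208 z [ 0. -0. -1.] delta to axis [-0.      0.0002 -0.    ]
```

Request:
{"fn": "move_arm", "kwargs": {"deltas": [0, 0, 0.012, 0, 0, 0, 0.95, 0, 0, 0.024, 0, 0, 0, 0.95, 0, 0, 0.034, 0, 0, 0, 0.95, 0, 0, 0.034, 0, 0, 0, 0.95, 0, 0, 0.034, 0, 0, 0, 0.95, 0, 0, 0.034, 0, 0, 0, 0.5, 0, 0, 0.034, 0, 0, 0, 0.5, 0, 0, 0.034, 0, 0, 0, 0.5, 0, 0, 0.034, 0, 0, 0, 0.5, 0, 0, 0.034, 0, 0, 0, 0.5, 0, 0, 0.034, 0, 0, 0, 0.5], "squeeze": 60}}

```text
t: 19.08
tool_pos: [0.5638, 0.0919, 0.1329]
orientation: [0.567, 3.09, 0.0]
force: [-0.7, 1.0, 0.8]
opening: 0.0585
gripper_force: 60.0
```

```bash
python3 st.py
```

```text
t 19.075 q [ 0.072  0.119  1.681  0.     1.342 -1.136] pos [0.5638 0.0919 0.1329] F [-0.7  1.   0.8] M [ 0.105 -0.044  0.035] tau6 -0.029 open 0.0585 g 60.0
y-angle 1.2081 z [ 0.  0. -1.] delta to axis [ 0.0001  0.0001 -0.    ]
```

Request:
{"fn": "move_arm", "kwargs": {"deltas": [0, 0, 0, 0, 0, 0.05, 0.5, 0, 0, 0, 0, 0, 0.1, 0.5, 0, 0, 0, 0, 0, 0.15, 0.5, 0, 0, 0, 0, 0, 0.2, 0.5, 0, 0, 0, 0, 0, 0.25, 0.5, 0, 0, 0, 0, 0, 0.28, 0.5, 0, 0, 0, 0, 0, 0.29, 0.5, 0, 0, 0, 0, 0, 0.3, 0.5]}}

```text
t: 20.08
tool_pos: [0.5638, 0.0919, 0.1328]
orientation: [1.022, 2.97, 0.0]
force: [0.3, 0.8, 2.6]
opening: 0.0591
gripper_force: 60.0
```

```bash
python3 st.py
```

```text
t 20.075 q [ 0.072  0.119  1.681  0.     1.342 -0.836] pos [0.5638 0.0919 0.1328] F [0.3 0.8 2.6] M [0.139 0.005 0.115] tau6 -0.011 open 0.0591 g 60.0
y-angle 0.9081 z [ 0.  0. -1.] delta to axis [ 0.0001  0.     -0.    ]
```

Request:
{"fn": "move_arm", "kwargs": {"deltas": [0, 0, 0, 0, 0, 0.05, 0.5, 0, 0, 0, 0, 0, 0.1, 0.5, 0, 0, 0, 0, 0, 0.15, 0.5, 0, 0, 0, 0, 0, 0.2, 0.5, 0, 0, 0, 0, 0, 0.22, 0.5, 0, 0, 0, 0, 0, 0.23, 0.5, 0, 0, 0, 0, 0, 0.24, 0.5, 0, 0, 0, 0, 0, 0.25, 0.5]}}

```text
t: 21.08
tool_pos: [0.5638, 0.0919, 0.1328]
orientation: [1.385, 2.82, 0.0]
force: [0.8, 1.3, 2.7]
opening: 0.0591
gripper_force: 60.0
```

```bash
python3 st.py
```

```text
t 21.075 q [ 0.072  0.119  1.681  0.     1.342 -0.586] pos [0.5638 0.0919 0.1328] F [0.8 1.3 2.7] M [ 0.139 -0.052  0.216] tau6 -0.008 open 0.0591 g 60.0
y-angle 0.6577 z [ 0.  0. -1.] delta to axis [ 0.0002  0.     -0.    ]
```

Request:
{"fn": "move_arm", "kwargs": {"deltas": [0, 0, 0, 0, 0, 0.05, 0.5, 0, 0, 0, 0, 0, 0.1, 0.5, 0, 0, 0, 0, 0, 0.15, 0.5, 0, 0, 0, 0, 0, 0.17, 0.5, 0, 0, 0, 0, 0, 0.18, 0.5, 0, 0, 0, 0, 0, 0.19, 0.5, 0, 0, 0, 0, 0, 0.2, 0.5]}}

```text
t: 21.95
tool_pos: [0.5637, 0.0918, 0.1329]
orientation: [1.658, 2.668, 0.0]
force: [1.0, 0.9, 5.5]
opening: 0.0592
gripper_force: 60.0
```

```bash
python3 st.py|head -1
```

```text
t 21.95 q [ 0.072  0.119  1.681 -0.     1.342 -0.387] pos [0.5637 0.0918 0.1329] F [1.  0.9 5.5] M [0.176 0.006 0.592] tau6 0.378 open 0.0592 g 60.0
```

Request:
{"fn": "move_arm", "kwargs": {"deltas": [0, 0, 0, 0, 0, 0.05, 0.5, 0, 0, 0, 0, 0, 0.1, 0.5, 0, 0, 0, 0, 0, 0.12, 0.5, 0, 0, 0, 0, 0, 0.13, 0.5, 0, 0, 0, 0, 0, 0.14, 0.5, 0, 0, 0, 0, 0, 0.15, 0.5]}}

```text
t: 22.7
tool_pos: [0.5637, 0.0918, 0.1329]
orientation: [1.853, 2.537, 0.0]
force: [0.1, 1.5, 4.9]
opening: 0.059
gripper_force: 60.0
```

```bash
python3 st.py|head -1
```

```text
t 22.7 q [ 0.072  0.118  1.681 -0.     1.342 -0.237] pos [0.5637 0.0918 0.1329] F [0.1 1.5 4.9] M [0.076 0.073 0.889] tau6 0.736 open 0.059 g 60.0
```

Request:
{"fn": "move_arm", "kwargs": {"deltas": [0, 0, 0, 0, 0, 0, 0.5, 0, 0, 0, 0, 0, 0, 0.5, 0, 0, 0, 0, 0, 0, 0.5, 0, 0, 0, 0, 0, 0, 0.5]}}

```text
t: 23.2
tool_pos: [0.5637, 0.0918, 0.1329]
orientation: [1.853, 2.537, 0.0]
force: [0.1, 0.9, 5.8]
opening: 0.0592
gripper_force: 60.0
```

```bash
python3 st.py|head -1
```

```text
t 23.2 q [ 0.072  0.118  1.681 -0.     1.342 -0.237] pos [0.5637 0.0918 0.1329] F [0.1 0.9 5.8] M [0.103 0.088 0.647] tau6 0.66 open 0.0592 g 60.0
```

Request:
{"fn": "move_arm", "kwargs": {"deltas": [0, 0, 0, 0, 0, 0.005, 0.5, 0, 0, 0, 0, 0, 0.01, 0.5, 0, 0, 0, 0, 0, 0.015, 0.5, 0, 0, 0, 0, 0, 0.02, 0.5]}}

```text
t: 23.7
tool_pos: [0.5638, 0.0918, 0.133]
orientation: [1.878, 2.518, 0.0]
force: [0.1, 1.0, 5.2]
opening: 0.0593
gripper_force: 60.0
```

```bash
python3 st.py|head -1
```

```text
t 23.7 q [ 0.072  0.118  1.681 -0.     1.342 -0.217] pos [0.5638 0.0918 0.133 ] F [0.1 1.  5.2] M [0.091 0.076 0.99 ] tau6 0.902 open 0.0593 g 60.0
```

Request:
{"fn": "move_arm", "kwargs": {"deltas": [0, 0, 0, 0, 0, 0, 0.5, 0, 0, 0, 0, 0, 0, 0.5, 0, 0, 0, 0, 0, 0, 0.5]}}

```text
t: 24.08
tool_pos: [0.5637, 0.0918, 0.1329]
orientation: [1.878, 2.518, 0.0]
force: [-1.2, 1.0, 5.9]
opening: 0.059
gripper_force: 60.0
```

```bash
python3 st.py|head -1
```

```text
t 24.075 q [ 0.072  0.118  1.681 -0.     1.342 -0.217] pos [0.5637 0.0918 0.1329] F [-1.2  1.   5.9] M [0.139 0.095 0.806] tau6 0.803 open 0.059 g 60.0
```

Request:
{"fn": "move_arm", "kwargs": {"deltas": [0, 0, 0, 0, 0, 0, 1, 0, 0, 0, 0, 0, 0, 1, 0, 0, 0, 0, 0, 0, 1, 0, 0, 0, 0, 0, 0, 1, 0, 0, 0, 0, 0, 0, 1, 0, 0, 0, 0, 0, 0, 1, 0, 0, -0.02, 0, 0, 0, 1, 0, 0, -0.05, 0, 0, 0, 1, 0, 0, -0.08, 0, 0, 0, 1, 0, 0, -0.11, 0, 0, 0, 1, 0, 0, -0.12, 0, 0, 0, 1, 0, 0, -0.12, 0, 0, 0, 1]}}

```text
t: 25.58
tool_pos: [0.5641, 0.0919, 0.2537]
orientation: [1.879, 2.516, 0.002]
force: [0.3, -0.5, 0.1]
opening: 0.0931
gripper_force: 0.0
```

```bash
python3 st.py|head -1
```

```text
t 25.575 q [ 0.072  0.043  1.537 -0.     1.56  -0.216] pos [0.5641 0.0919 0.2537] F [ 0.3 -0.5  0.1] M [-0.061  0.042 -0.017] tau6 0.0 open 0.0931 g 0.0
```

The ring held 0.8 N m at rest, which works out to a clamp force of about 62 N. The gripper is clear, so I'm handing the job in.

```bash
python3 -c "
from plant import robot
print(robot.close_job())"
```

```text
the job is handed in; nothing more can be done
None
```

I loosened the lock ring, turned the adjuster clockwise to a light burr touch (about 5–10 N estimated from wrist torque), retightened the ring to about 0.8 N m (roughly 60 N clamp), and handed in at 25.6 s; no verdict came back, and the mug, jar and measuring cup were never approached.

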